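# Move the score marker to the next rail

### The arm

A 6-joint arm with a two-finger parallel gripper is mounted at the origin on the work surface. World frame = base frame: x ahead of the robot, y to its left, z up, the work surface at z = 0. Lengths are in mm, angles in rad, forces in N, time in s.
With the tool pointing down it reaches from about 325 to 875 mm from the base axis. Payload 4.4 kg.
Tool frame: the origin (TCP) lies on the centre line of the jaws, within the pads' length; the fingertips stand ahead of it and the grasp point (between the pads) lies 6 mm ahead of it (ctrl.tcp_to_tips is the z of the fingertips in the tool frame, in mm); z points along the fingers, y is the line along which they close (so a half turn about z gives the same grasp; the last joint's range is limited). The gripper opens to 85 mm and grips with 20 to 120 N. Pads are 22 mm wide; open, the fingers measure 114 mm over their backs; the gripper's body (76 mm by 85 mm) begins 54 mm behind the grasp point. The pads swing forward as they close: fully open they stand 13 mm farther back than shut.
Start: joints at [0.969, 0.207, 1.542, -0, 1.393, -0.15], TCP at [251.046, 517.304, 236.082] pointing down, gripper open.
Joint ranges: [-2.73, 2.73], [-0.86, 2.22], [0.23, 2.46], [-1.11, 4.25], [0.08, 2.63], [-2.82, 2.82]. Speed limits (rad/s): [2.79, 2.79, 3.14, 3.14, 3.14, 3.14].

### API

Orientations are given as a 3x3 rotation matrix whose columns are the frame's x, y, z axes.
In Python, from plant import ctrl, sensors, optics gives the robot as it stands. Calls block until the motion is done:
- ctrl.move_ptp(position, orientation): joint-space move of the TCP to a pose.
- ctrl.move_l(position, rot=None, vel=150, threshold=None): straight line of the TCP; rot=None keeps the orientation; vel is the mean speed in mm/s. With threshold (N) it stops when the force on the tool has changed by that much, and returns True; else False.
- ctrl.set_joints(angles): joint-space move.
- ctrl.gripper_to(opening, force=None): finger opening in mm; force is the grip in N (None keeps the last); returns when the fingers have stopped.
- ctrl.hold(seconds).
- ctrl.solve_ik(position, orientation): joint angles nearest the present ones, or None.
- sensors.read_state(): the state.
- optics.grab_frame(name): name is "side" or "top"; returns (picture, depth): 400x640x3 uint8, red, green, blue; 400x640 float32, mm along the optical axis (not along the pixel's ray), 0 where there is no reading.
- optics.camera_params(name): a dict with "mtx" (3x3 intrinsics, pixels), "R" (3x3) and "t" (3): a world point X has camera coordinates R X + t. Camera axes: x right, y down, z forward; pixel columns grow to the right and rows downward; lengths in mm; the calibration is good to about 2 mm. A picture is of the moment at which its call begins. camera_params takes no time and is no camera call.
A pose or a line that the arm cannot do raises ctrl.MotionError and nothing moves.
- ctrl.finish_job(): hands the job in; it is judged then, once.
The state is a dict: "t": time; "q": joint angles; "qvel": joint speeds; "tau": joint torques, N m; "eef_pos": TCP position; "eef_rot": TCP orientation; "force": force on the tool from outside, world axes, zero at the start; "wrist_torque": the same for the moment, N m; "grip_width": finger opening in mm; "grasp_force": force on a finger pad.
Only numpy, scipy, OpenCV 4.12 (cv2) and the standard library are available. Lean on these libraries where they do the work, as an engineer would, in place of code of your own. Each camera call takes 0.05 s, during which the arm holds its last target. There are 200 camera calls.

### The job

Take the hanging score marker off the first rail by lifting it over that rail's end stop, thread it over the end stop of the next rail and set it down gently on the rail just behind that stop. Then slide it along the rail, resting on it and not lifted again, until it drops into the notch in the rail's top; see that it is fully down in the notch and let go. Keep every push on the rails gentle (always under 25 N, so touch down slowly) and leave the things around undisturbed.

Things in the scene. Friction and masses are not known exactly. Their poses are not given: they have to be found in the camera images.
- marker_tab (a point): Centre of the score marker's upright black plastic tab, where it is gripped: 30 mm wide across the rail (x), 12 mm thick along it (y), 64 mm tall (z), from 8 to 72 mm above marker_seat. Axes: x across the rail, y along it, z up.
- marker_seat (a point): Middle of the underside of the top bridge of the marker's shackle, which rests on the rail; 40 mm below marker_tab. The shackle is a closed loop around the rail, opening 24 mm wide (x) and 36 mm high below this point, 12 mm thick along the rail. It leaves or enters a rail only past the free end; lifted 10 to 24 mm from hanging, it clears stop and rail.
- marker: The whole score marker, rigid, 0.2 to 0.4 kg: black tab on top, rectangular steel shackle (40 mm wide, from 8 mm above to 42 mm below the origin), white 57 mm billiard ball below (centre 72 mm below the origin). Origin at marker_seat.
- rail_a: First rail and stand, fixed: level steel bar 10 mm wide, 12 mm high, 210 mm long, its top 150 mm above the table, on one post at the far end. Origin on the table below the free end; y points along the rail and out of its free end, z up.
- rail_a_tip (a point): Middle of the first rail's free end, at rail-top level, axes as rail_a: the rail extends to -y from here. An upright end stop, 10 mm high and 10 mm wide, stands on the last 8 mm (y = -8 to 0 mm).
- rail_b: Next rail and stand, fixed: bar of the same section, 200 mm to its post, across a gap of 50 to 70 mm, offset up to 10 mm sideways and 0.12 rad in yaw from the first. Origin on the table below the free end; y points from the free end to the post (top 6 mm above the rail). One notch across the rail's top, 16 mm long, 6 mm deep, centre 80 to 150 mm from the free end: find it by feel or sight.
- rail_b_tip (a point): Middle of the next rail's free end, at rail-top level, axes as rail_b: the rail extends to +y. An end stop 10 mm high and 10 mm wide stands on y = 0 to 8 mm. The marker is set down on the rail behind this stop, before the notch (which begins at y = 72 mm at the earliest; centre it at y = 20 to 60 mm), then slid to +y into it; it hangs 6 mm lower there.
- mug: Bystander: white mug, 80 mm across, 90 mm tall, origin under its centre. Leave it alone.
- can: Bystander: aluminium drink can, 66 mm across, 115 mm tall, origin under its centre. Leave it alone.
- chalk: Bystander: cube of cue chalk, 23 mm, origin under its centre. Leave it alone.
Things that resemble listed ones, but are neither listed nor needed, are in the scene too. Leave any orange or red look-alike of the marker alone.

How it is judged (in metres and radians):
On the way, in this order (a step that is already met when the one before it is completed fails the run):
1. the marker has been lifted over the first rail's end stop and is past its free end (y of marker_seat in the frame of rail_a_tip above 0.008 m and z of marker_seat in the frame of rail_a_tip above 0 m), for 0.05 s.
2. the marker rests on the next rail, just behind its end stop, before the notch (x of marker_seat in the frame of rail_b_tip between -0.009 and 0.009 m and z of marker_seat in the frame of rail_b_tip between -0.003 and 0.004 m and y of marker_seat in the frame of rail_b_tip between 0.012 and 0.07 m and contact force between marker and rail_b above 0.5 N), for 0.2 s.
3. the marker is down in the notch (x of marker_seat in the frame of rail_b_tip between -0.009 and 0.009 m and z of marker_seat in the frame of rail_b_tip between -0.008 and -0.0045 m and y of marker_seat in the frame of rail_b_tip above 0.07 m), for 0.2 s.
At the end, for the whole second after the job is handed in: The released marker hangs at rest and upright (within 7 degrees) in the notch of the next rail, its seat at least 4.5 mm below the rail top (fully down is 6 mm) and centred on the rail within 9 mm (all of step 3 and angle between marker's own z axis and vertical below 0.12 rad and linear speed of marker below 0.02 m/s); the robot touches nothing.
It fails at once if the marker is pushed, knocked or dropped on a rail with 25 N or more (contact force between marker and rail_a above 25 N or contact force between marker and rail_b above 25 N).
It fails at once if the marker is carried above the next rail beyond the set-down place in place of sliding on it (y of marker_seat in the frame of rail_b_tip between 0.08 and 0.2 m and z of marker_seat in the frame of rail_b_tip above 0.006 m).
It fails at once if the marker is dropped (height (world z) of marker_seat below 0.12 m).
It fails at once if a bystander is disturbed (distance of any of mug, can, chalk from where it was at the start of the episode above 0.02 m).
It also fails if it takes over 61 s, if anything falls off the work surface, if the arm or the gripper's body presses on something with over 40 N, if the wrist force passes 120 N, or if a joint passes its speed limit or range.

## Working session

There is one attempt and no reset: what is moved stays moved. The work goes in short steps, each a Python script; the robot and the scene stay as the last script left them, time stands still between calls to the robot, and variables do not carry over. Pictures are saved under pics/ and viewed, at most 10 in all, crops included, and the job is handed in when it is done.

```bash
mkdir -p pics; ls; python3 - <<'E'
from plant import ctrl,sensors,optics
import cv2,numpy as np
for n in("side","top"):
    p,d=optics.grab_frame(n); cv2.imwrite(f"pics/{n}0.png",p[:,:,::-1]); np.save(f"{n}0.npy",d)
    c=optics.camera_params(n); print(n,np.round(c["mtx"],1).tolist(),np.round(c["R"],3).tolist(),np.round(c["t"],1), (-c["R"].T@c["t"]).round(0))
s=sensors.read_state(); print(s["t"],s["force"],s["eef_rot"].round(3) if hasattr(s["eef_rot"],'round') else s["eef_rot"],ctrl.tcp_to_tips)
E
```

```text
pics
side [[456.1, 0.0, 319.2], [0.0, 456.1, 197.8], [0.0, 0.0, 1.0]] [[-0.897, -0.442, 0.026], [-0.234, 0.423, -0.875], [0.376, -0.791, -0.483]] [446.7 273.9 575. ] [248. 536. 506.]
top [[450.4, 0.0, 318.2], [0.0, 450.4, 203.8], [0.0, 0.0, 1.0]] [[0.01, -1.0, 0.017], [-0.996, -0.012, -0.092], [0.092, -0.015, -0.996]] [-57.3 550.5 821. ] [473. -38. 869.]
0.1 [-0.10100931 -0.39999753 -0.25069325] [[-0.9    0.437 -0.001]
 [ 0.437  0.9   -0.002]
 [ 0.    -0.002 -1.   ]] 25.0
```

View pics/side0.png

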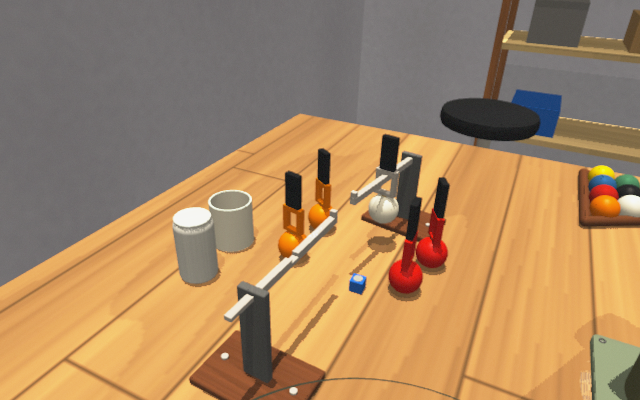

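View pics/top0.png

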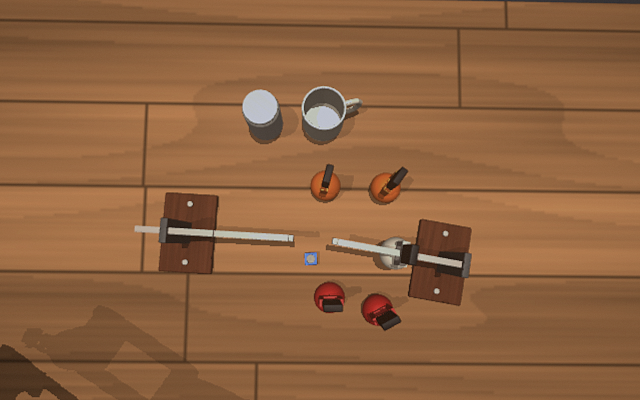

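Side view: the white-ball marker is at (383,208), its black tab at (389,153) on rail A, which is the right-hand rail in top. Rail B runs from about (333,215) to the post at (255,290), with a possible notch near (297,258). In top, rail A's tip is at (332,241), the tab is at (405,254), and rail B's tip is at (294,239).

Things that could be taken for the marker (side pixels): orange at (290,240) and (320,210), red at (405,272) and (432,248), and white at (383,208). I choose the white ball hanging on the rail at (383,208).

```bash
cat > h.py <<'E'
from plant import ctrl,sensors,optics
import cv2,numpy as np
def world(n,d):
    c=optics.camera_params(n);v,u=np.mgrid[:400,:640]
    K=c["mtx"];P=np.stack([(u-K[0,2])/K[0,0]*d,(v-K[1,2])/K[1,1]*d,d],-1)
    return (P-c["t"])@c["R"]
def ray(n,u,v,z):
    c=optics.camera_params(n);r=c["R"].T@np.linalg.solve(c["mtx"],[u,v,1.]);o=-c["R"].T@c["t"]
    return o+r*(z-o[2])/r[2]
E
python3 - <<'E'
from h import *
ims={n:cv2.imread(f"pics/{n}0.png") for n in("side","top")}
a=cv2.resize(ims["side"][120:300,220:450],None,fx=3.4,fy=3.4,interpolation=cv2.INTER_CUBIC)[:, :780]
cv2.imwrite("pics/crop_side.png",cv2.resize(ims["side"][120:295,220:450],None,fx=3.4,fy=3.4,interpolation=cv2.INTER_CUBIC))
for n in ims:
    d=np.load(n+"0.npy");W=world(n,d);im=ims[n].astype(int)
    br=(im.min(2)>120)&(im.max(2)-im.min(2)<40)&(d>0)
    # rails
    for nm,(ylo,yhi) in {"A":(-260,-50),"B":(-40,170)}.items():
        m=br&(abs(W[...,2]-150)<7)&(W[...,1]>ylo)&(W[...,1]<yhi)&(W[...,0]>300)&(W[...,0]<500)
        p=W[m]; 
        if len(p)<20: print(n,nm,len(p));continue
        k=np.polyfit(p[:,1],p[:,0],1); r=p[:,0]-np.polyval(k,p[:,1]);q=p[abs(r)<8];k=np.polyfit(q[:,1],q[:,0],1)
        print(n,nm,len(q),"slope/x0",k.round(4),"y",q[:,1].min().round(1),q[:,1].max().round(1),"z",np.median(q[:,2]).round(1),"resid",np.std(q[:,0]-np.polyval(k,q[:,1])).round(1))
        st=br&(W[...,2]>157)&(W[...,2]<166)&(W[...,1]>ylo)&(W[...,1]<yhi)&(W[...,0]>300)&(W[...,0]<500)
        print("  stop",st.sum(),W[st].mean(0).round(1) if st.any() else "",W[st].min(0).round(1) if st.any() else "",W[st].max(0).round(1) if st.any() else "")
    bl=(im.max(2)<75)&(d>0)&(W[...,2]>175)&(W[...,2]<230)&(W[...,1]>-200)&(W[...,1]<-50)&(W[...,0]>320)&(W[...,0]<460)
    p=W[bl];print(n,"tab",len(p),p.mean(0).round(1),p.min(0).round(1),p.max(0).round(1))
    t=p[p[:,2]>215];print("  top",len(t),t.mean(0).round(1) if len(t) else "",p[:,2].max())
E
```

```text
side A 202 slope/x0 [1.733000e-01 4.887873e+02] y -258.7 -76.4 z 151.5 resid 3.0
  stop 36 [ 464.8 -128.4  160.2] [ 437.8 -190.5  157.5] [480.8 -69.9 166. ]
side B 538 slope/x0 [4.920000e-02 4.812993e+02] y -2.6 169.4 z 151.2 resid 2.9
  stop 14 [480.5  -2.9 160.9] [476.7  -4.7 159.9] [485.1  -0.7 162.2]
side tab 269 [ 450.2 -178.4  200.2] [ 360.6 -183.8  175. ] [460.  -58.1 223.9]
  top 56 [ 451.  -179.2  219.7] 223.88936782265125
top A 580 slope/x0 [1.716000e-01 4.940639e+02] y -259.5 -73.1 z 148.9 resid 2.8
  stop 36 [ 478.7 -106.9  159. ] [ 442.5 -193.1  157.1] [485.2 -72.9 161.8]
top B 627 slope/x0 [4.790000e-02 4.859742e+02] y -3.7 169.7 z 148.8 resid 2.8
  stop 23 [485.3  -6.2 158.9] [481.3  -8.5 157.2] [489.2  -3.6 160.9]
top tab 116 [ 452.4 -181.   210.7] [ 351.6 -189.6  175. ] [459.6 -77.4 222.7]
  top 72 [ 453.7 -184.1  220.3] 222.66972104753097
```

View pics/crop_side.png

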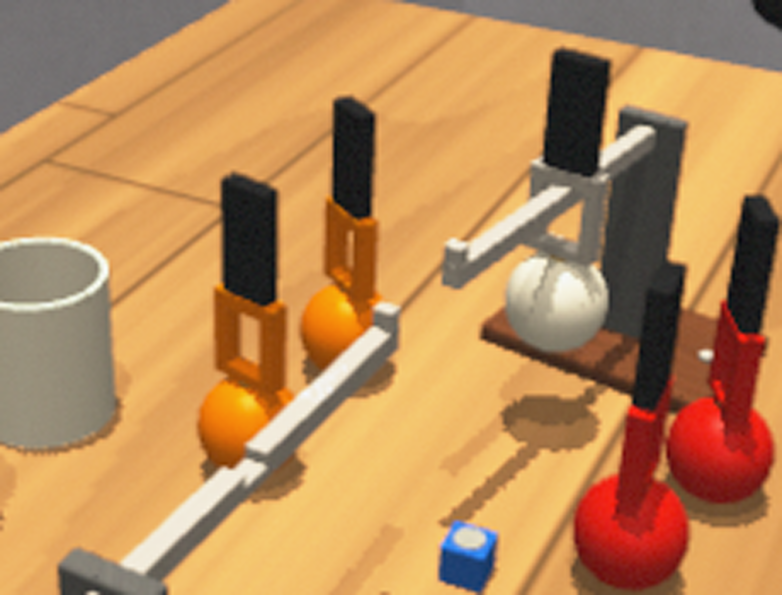

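The crop confirms it: the white ball hangs on rail A, upright and threaded on. The notch is at crop (255,465), which is side (295,257). My tab box was clipped at x=460, so I'll remeasure and move above it.

```bash
cat >> h.py <<'E'
def R(slope,s=1):  # tool y along rail (dx/dy = slope)
    y=np.array([slope,1,0.]);y/=np.linalg.norm(y);z=np.array([0,0,-1.])
    return np.stack([np.cross(y,z),y,z],1)
E
python3 - <<'E'
from h import *
for n in("side","top"):
    im=cv2.imread(f"pics/{n}0.png").astype(int);d=np.load(n+"0.npy");W=world(n,d)
    bl=(im.max(2)<85)&(d>0)&(W[...,2]>180)&(W[...,2]<235)&(W[...,1]>-215)&(W[...,1]<-150)&(W[...,0]>415)&(W[...,0]<510)
    p=W[bl];t=p[p[:,2]>216]
    for q in(p,t): print(n,len(q),q.mean(0).round(1),np.percentile(q,[2,98],axis=0).round(1).tolist())
    if n=="top": print(cv2.minAreaRect(t[:,:2].astype(np.float32)))
print("notch",ray("side",295,257,150))
import sys
p=[462,-184,275]
ctrl.move_ptp(p,R(.172)); s=sensors.read_state();print(s["t"],s["eef_pos"],s["q"],s["force"],s["grip_width"])
q,d=optics.grab_frame("side");cv2.imwrite("pics/above.png",cv2.resize(q[60:260,260:500],None,fx=2.5,fy=2.5)[:,:,::-1])
E
```

```text
side 398 [ 456.8 -179.8  202.7] [[443.4, -183.8, 181.0], [471.7, -176.1, 223.5]]
side 79 [ 456.5 -180.2  220.4] [[443.8, -184.5, 216.5], [470.9, -176.5, 223.9]]
top 274 [ 462.3 -183.5  212.4] [[448.2, -192.3, 182.2], [476.1, -178.2, 222.6]]
top 173 [ 462.3 -185.4  220.6] [[448.2, -192.4, 217.3], [476.7, -179.3, 222.7]]
((462.2699279785156, -186.0623016357422), (12.088774681091309, 29.870969772338867), 78.74153137207031)
notch [482.31729592 112.21692457 150.        ]
2.6917 [ 462.21884031 -183.36685895  274.95303643] [-5.52070329e-01  9.84009804e-03  1.67743762e+00  2.75656686e-04
  1.45443314e+00 -1.95357533e+00] [ 0.06541106  0.52839866 -0.35062601] 85.17489756291198
```

View pics/above.png

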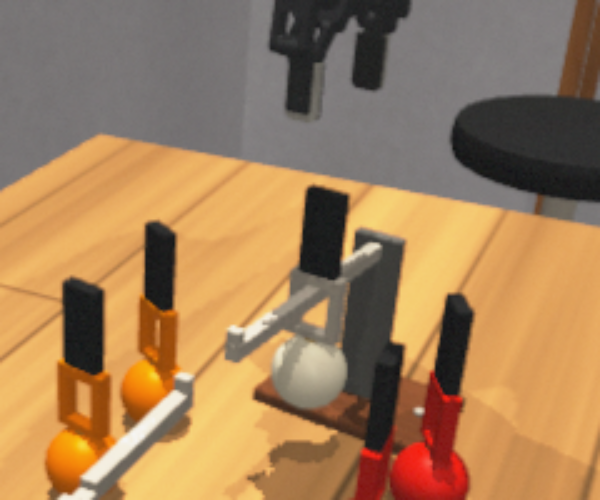

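The open fingers straddle the tab (above.png (325,235)) along the rail. Descend, grip and lift slightly.

```bash
python3 - <<'E'
from h import *
def st(m):
    s=sensors.read_state();print(m,round(s["t"],2),s["eef_pos"].round(1),s["force"].round(2),round(s["grip_width"],1),round(s["grasp_force"],1))
ctrl.move_l([461,-185.8,225],vel=100)
print(ctrl.move_l([461,-185.8,199],vel=60,threshold=4)); st("down")
ctrl.gripper_to(30);st("30"); ctrl.gripper_to(8,force=45);ctrl.hold(.2);st("grip")
p=sensors.read_state()["eef_pos"]
ctrl.move_l([p[0],p[1],p[2]+16],vel=30);ctrl.hold(.2);st("lift")
q,d=optics.grab_frame("side");cv2.imwrite("pics/lift.png",cv2.resize(q[60:260,260:500],None,fx=3,fy=3)[:,:,::-1])
E
```

```text
False
down 3.98 [ 460.8 -185.7  198.6] [ 0.09 -0.21 -0.2 ] 85.0 0.0
30 4.55 [ 461.  -185.8  199.1] [ 0.14 -0.46  0.79] 29.9 0.0
grip 5.04 [ 461.1 -185.6  199.1] [0.21 1.43 2.34] 11.2 46.4
lift 5.93 [ 461.  -185.5  214.9] [ 0.56  0.66 -3.78] 11.1 45.8
```

View pics/lift.png

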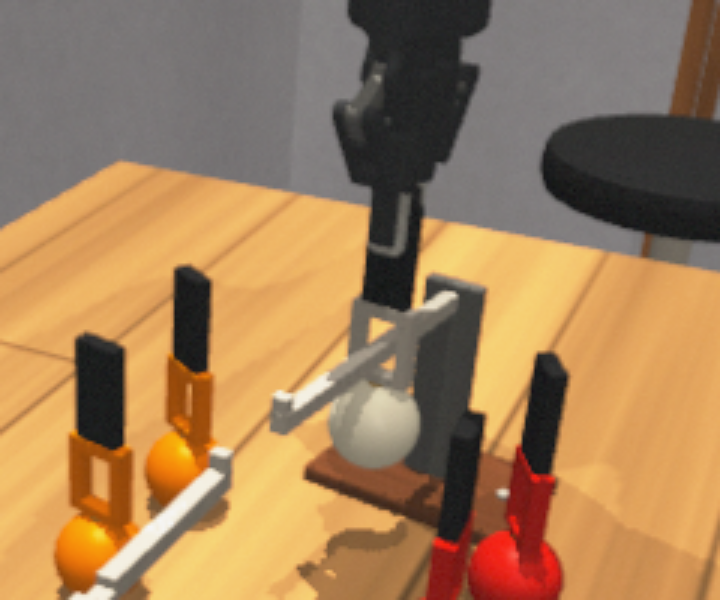

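It is held 16 mm up, inside the shackle window. Next, carry it off the end of rail A to mid-gap and turn to rail B's yaw.

```bash
python3 - <<'E'
from h import *
def st(m):
    s=sensors.read_state();print(m,round(s["t"],2),s["eef_pos"].round(1),s["force"].round(2),round(s["grip_width"],1),round(s["grasp_force"],1))
p=sensors.read_state()["eef_pos"]
print(ctrl.move_l([p[0]+.172*(-40-p[1]),-40,p[2]+.5],vel=60,threshold=5)); st("gap")
print(ctrl.move_l([485.97-.0479*40-1.3,-40,p[2]+.5],rot=R(.048),vel=20)); ctrl.hold(.2);st("rot")
q,d=optics.grab_frame("side");q2,d2=optics.grab_frame("top")
a=cv2.resize(q[100:300,200:440],(720,600));b=cv2.resize(q2[190:290,250:410],(800,500))
cv2.imwrite("pics/gap_s.png",a[:,:,::-1]);cv2.imwrite("pics/gap_t.png",b[:,:,::-1])
E
```

```text
False
gap 8.59 [486.  -40.2 215.4] [-0.11  0.89 -2.51] 11.2 45.8
False
rot 9.11 [482.9 -40.1 215.5] [-0.57 -0.35 -3.14] 11.4 45.7
```

View pics/gap_s.png

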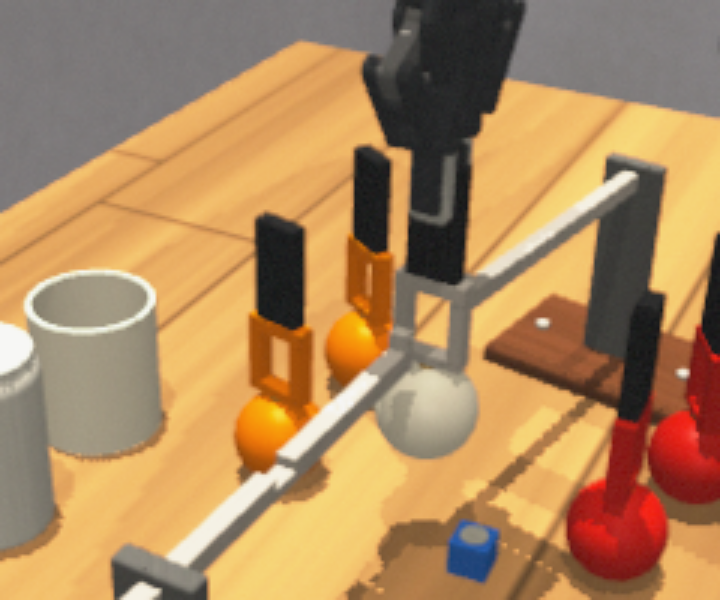

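The marker sits in the gap with the open shackle facing rail B's stop (crop opening (413–450, 285–350), stop (400,358)). I'll check alignment numerically in side-camera depth.

```bash
python3 - <<'E'
from h import *
q,d=optics.grab_frame("side");W=world("side",d);im=q.astype(int)
ok=(d>0)&(im.max(2)-im.min(2)<40)
m=ok&(abs(W[...,1]+34)<8)&(abs(W[...,0]-480)<35)
for z0 in range(115,235,6):
    p=W[m&(abs(W[...,2]-z0)<3)]
    if len(p)>2: print(z0,len(p),p[:,1].mean().round(1),"x",np.sort(p[:,0]).round(0).astype(int).tolist()[::max(1,len(p)//14)])
# rail B: top face & stop
r=ok&(im.min(2)>120)
for y0 in(-4,10,25,45,65,85):
    p=W[r&(abs(W[...,1]-y0)<4)&(abs(W[...,0]-483)<20)&(W[...,2]>130)&(W[...,2]<166)]
    t=p[p[:,2]>149]
    print(y0,len(p),"x",np.percentile(p[:,0],[3,97]).round(1),"z",np.percentile(p[:,2],[3,97]).round(1),"top x",np.percentile(t[:,0],[3,50,97]).round(1))
E
```

```text
115 10 -35.4 x [457, 457, 458, 460, 462, 463, 463, 473, 490, 492]
121 50 -33.2 x [460, 464, 465, 466, 468, 470, 472, 472, 474, 476, 478, 481, 484, 485, 486, 487, 489]
127 40 -35.3 x [459, 460, 462, 463, 464, 466, 467, 470, 472, 473, 474, 475, 476, 478, 479, 479, 481, 483, 484, 486]
133 56 -36.6 x [459, 460, 462, 465, 467, 469, 472, 473, 476, 478, 480, 482, 483, 486]
139 24 -35.5 x [459, 459, 460, 460, 460, 460, 460, 460, 460, 460, 461, 462, 462, 462, 463, 464, 464, 464, 465, 465, 465, 466, 467, 467]
145 33 -36.4 x [459, 460, 460, 460, 461, 462, 463, 464, 465, 466, 491, 491, 492, 494, 495, 497, 500]
151 39 -36.5 x [460, 460, 460, 461, 461, 463, 463, 465, 467, 491, 491, 492, 492, 492, 493, 495, 495, 496, 497, 498]
157 41 -35.8 x [459, 459, 460, 460, 461, 462, 463, 464, 465, 465, 467, 467, 492, 492, 493, 493, 494, 495, 496, 497, 498]
163 41 -36.1 x [459, 460, 460, 461, 462, 462, 463, 464, 465, 466, 467, 491, 492, 493, 493, 495, 495, 496, 497, 498, 498]
169 71 -35.6 x [459, 460, 463, 466, 468, 471, 475, 478, 482, 484, 489, 492, 493, 496, 500]
175 89 -36.1 x [459, 461, 462, 464, 466, 468,
[... 618 characters left out ...]
87, 488, 494]
217 43 -32.5 x [465, 465, 465, 467, 467, 468, 469, 469, 470, 472, 473, 474, 478, 485, 489]
223 36 -31.9 x [465, 465, 465, 466, 467, 468, 468, 469, 469, 469, 470, 470, 472, 472, 473, 473, 474, 481]
229 35 -32.0 x [464, 465, 465, 466, 466, 467, 469, 469, 469, 469, 470, 471, 471, 472, 474, 474, 474, 484]
-4 17 x [477.3 485.3] z [151.6 162.3] top x [477.3 481.1 485.3]
10 16 x [477.8 485.8] z [150.7 152.3] top x [477.8 481.8 485.8]
25 19 x [478.7 487.1] z [150.4 152. ] top x [478.7 483.  487.1]
45 23 x [479.1 488.7] z [150.  152.7] top x [479.1 483.9 488.7]
65 27 x [480.  489.4] z [150.2 152.1] top x [480.  484.8 489.4]
85 27 x [481.5 489.9] z [149.5 152.2] top x [481.5 484.8 489.9]
```

Aligned within 0.5 mm, with the seat about 16 mm above the rail top. Thread it over and set it down slowly.

```bash
python3 - <<'E'
from h import *
def st(m):
    s=sensors.read_state();print(m,round(s["t"],2),s["eef_pos"].round(2),s["force"].round(2),round(s["grip_width"],1));return s
p=sensors.read_state()["eef_pos"]
print(ctrl.move_l([p[0]+.048*72,32,p[2]],vel=50,threshold=5)); ctrl.hold(.2);st("over")
p=sensors.read_state()["eef_pos"]
print(ctrl.move_l([p[0],p[1],p[2]-12],vel=30,threshold=6));ctrl.hold(.2);s=st("near")
f0=s["force"][2]
hit=ctrl.move_l([p[0],p[1],p[2]-22],vel=6,threshold=2);ctrl.hold(.3);print(hit);s=st("touch");print("dF",s["force"][2]-f0)
E
```

```text
False
over 11.05 [486.27  31.81 215.42] [-0.83 -0.58 -3.02] 11.0
False
near 11.8 [486.49  31.8  203.69] [-0.41 -0.36 -3.54] 11.2
True
touch 12.97 [486.26  31.82 199.11] [ 0.46 -0.06  5.64] 11.1
dF 9.186599132028366
```

```bash
cat > slide.py <<'E'
from h import *
import sys
def slide(yend,step,vel,budget):
    s=sensors.read_state();p=s["eef_pos"];x,y,z=p;z0=z;t0=s["t"]
    x0,y0=x,y
    while y<yend and sensors.read_state()["t"]-t0<budget:
        y+=step;ctrl.move_l([x0+.048*(y-y0),y,z],vel=vel,threshold=12)
        s=sensors.read_state();f=np.mean([s["force"][2]]);e=s["eef_pos"]
        print(round(s["t"],2),e.round(2),s["force"].round(1),round(z,2))
        if f>14: print("high");break
        z+=np.clip((f-0)*-.0+ (0.0),0,0)
        if f>5: z+=.1
        elif f<-2:
            h=ctrl.move_l([x0+.048*(y-y0),y,z-1.2],vel=5,threshold=2)
            s=sensors.read_state();print("  probe",h,s["eef_pos"].round(2),s["force"].round(1))
            z=s["eef_pos"][2]
            if z<z0-.9: print("NOTCH?");return True
    return False
E
python3 - <<'E'
from slide import *
slide(62,5,40,8)
E
```

```text
13.25 [486.63  37.57 199.16] [0.3 1.8 0.5] 199.11
13.53 [486.8   41.72 199.14] [-0.4 -1.8  2. ] 199.11
13.8 [487.02  47.06 199.16] [-0.1 -0.8  1.4] 199.11
14.07 [487.25  52.28 199.16] [-0.5 -0.8  1.9] 199.11
14.35 [487.49  57.31 199.13] [-0.5 -0.9  1.9] 199.11
14.62 [487.72  62.31 199.14] [ 0.3 -0.7  1.6] 199.11
14.9 [487.99  67.28 199.15] [ 0.3 -1.3  2.7] 199.11
```

```bash
python3 - <<'E'
from slide import *
if not slide(98,5,40,6): slide(120,1,8,14)
E
```

```text
15.18 [488.18  72.84 199.11] [ 0.1 -0.3  1.4] 199.15
15.46 [488.47  77.79 199.13] [ 0.4 -0.9  1.2] 199.15
15.73 [488.69  82.78 199.12] [-0.2 -1.4  1. ] 199.15
16.01 [488.93  87.8  199.12] [ 0.8 -0.8  1.9] 199.15
16.28 [489.18  92.81 199.12] [ 0.7 -0.3  2.1] 199.15
16.56 [489.4   97.83 199.1 ] [ 0.2 -0.8  2. ] 199.15
16.83 [489.65 102.8  199.13] [-0.6 -0.7  0.5] 199.15
17.18 [489.69 103.57 199.11] [-0.6 -2.7  1.5] 199.13
17.45 [489.74 104.79 199.1 ] [-0.9 -3.5  1.7] 199.13
17.73 [489.77 105.92 199.09] [-0.2 -2.8  1.9] 199.13
18.0 [489.81 106.97 199.09] [ 0.1 -2.9  1.4] 199.13
18.27 [489.85 107.95 199.06] [ 1.  -2.3  1. ] 199.13
18.55 [489.87 109.01 199.02] [-0.  -1.8  0.6] 199.13
18.82 [489.26 110.47 198.3 ] [-0.6 -0.3 -3.6] 199.13
  probe False [489.56 110.26 197.45] [-0.7  2.4 -4.6]
NOTCH?
```

Notch found at y≈110. Nudge 1 mm in (a slight +y wall contact shows), then lower gently to the bottom.

```bash
python3 - <<'E'
from h import *
def st(m):
    s=sensors.read_state();print(m,round(s["t"],2),s["eef_pos"].round(2),s["force"].round(2),round(s["grip_width"],1));return s
x,y,z=sensors.read_state()["eef_pos"]
ctrl.move_l([x,y+1.2,z],vel=8,threshold=5);ctrl.hold(.2);st("nudge")
x,y,z=sensors.read_state()["eef_pos"]
print(ctrl.move_l([x,y,191.5],vel=5,threshold=2.5));ctrl.hold(.3);st("down")
q,d=optics.grab_frame("side");cv2.imwrite("pics/notch.png",cv2.resize(q[120:320,180:420],(720,600))[:,:,::-1])
E
```

```text
nudge 19.79 [489.65 111.35 197.56] [ 0.95  0.03 -3.22] 11.2
True
down 20.93 [489.58 111.4  193.11] [-0.81 -0.06  6.1 ] 11.3
```

View pics/notch.png

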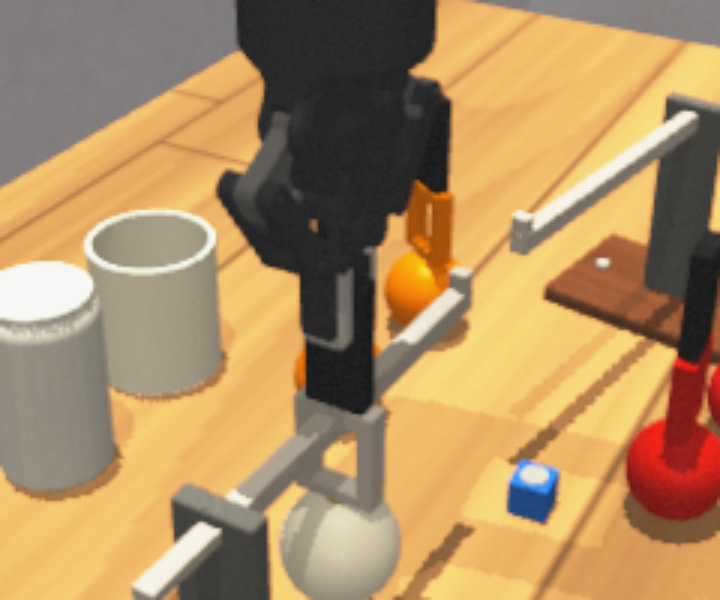

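The marker is down exactly 6 mm at the notch (crop (340,410)). Release, retreat and check.

```bash
python3 - <<'E'
from h import *
x,y,z=sensors.read_state()["eef_pos"]
ctrl.move_l([x,y,z+.1],vel=5)
ctrl.gripper_to(20);ctrl.gripper_to(45);ctrl.hold(.3)
print(ctrl.move_l([x,y,z+30],vel=40,threshold=4));print(ctrl.move_l([x,y,z+110],vel=100,threshold=6));ctrl.hold(2)
q,d=optics.grab_frame("side");cv2.imwrite("pics/end.png",cv2.resize(q[120:320,180:420],(720,600))[:,:,::-1])
print(sensors.read_state()["t"])
E
```

```text
False
False
26.4583
```

View pics/end.png

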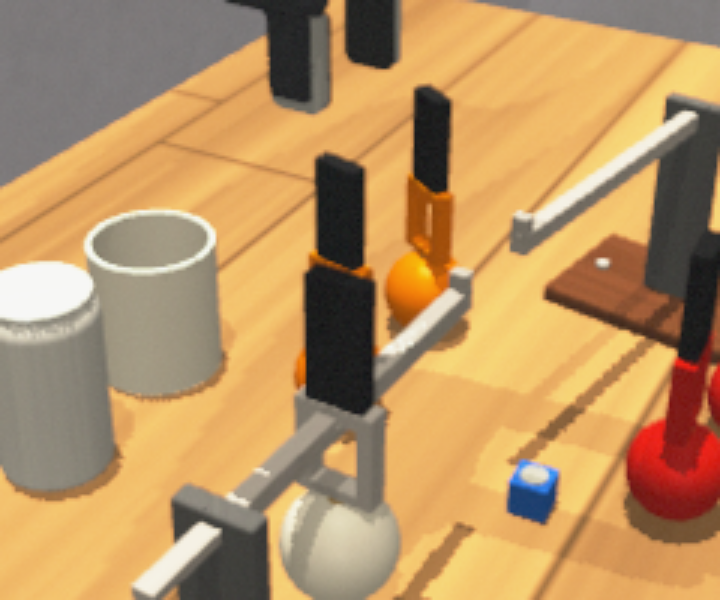

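The marker hangs upright in the notch at (340,410), the gripper is clear, and the mug, can and chalk have not moved.

```bash
python3 -c "
from plant import ctrl
print(ctrl.finish_job())"
```

```text
the job is handed in; nothing more can be done
None
```

The job is handed in at about 26 s of the 61 s allowed: the marker hangs upright, released and fully down in the next rail's notch, the bystanders look unmoved in the last picture, and the hand-in gave no verdict.

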